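# Shut the thermal cycler and start the run

### The job

The pink plate is loaded in the thermal cycler: with the fingertips, push its raised lid down until the catch clicks and the lid stays shut by itself, then press the green start key fully down and let it come up again. Only push and press, lift nothing; do not press the red stop key or press start while the lid is open, and leave the plate in its block and the things standing around as they are.

Things in the scene. Friction and masses are not known exactly. Their poses are not given: they have to be found in the camera images.
- cycler: thermal cycler, white bench instrument fixed to the worktop, 150 mm high when shut. Origin at worktop level; x points from its front (robot side) to its back, y to its left, z up. It spans x -151..134, y -120..120 mm. Deck at z = 112 mm. In front of the lid a panel slopes down at 24 degrees with a dark screen (left) and two keys (right).
- cycler_lid (a joint): angle (rad) of the cycler's lid: 0 shut, growing as its front edge swings up; starts at 0.95 to 1.2. A spring swings it back open if let go on the way down. From 0.09 its striker pushes past a spring catch, which snaps over it near 0.01; only then does it stay shut, at about 0.01. Pushing near the front edge takes up to 6 N, at the catch 12 N. 0 is its stop.
- lid_edge (a point): mid-width on the lid's outer face, 2 mm behind the front edge. Lid axes: x along the lid to the hinge, y along the hinge, z out of the outer face (up when shut; looks back and up, away from the robot, when open; free space behind). Lid light grey, dark top, 176 x 236 x 28 mm; rubber ribs by the front edge mark where to push. Shut: x -78, z 148 mm in the cycler's frame.
- lid_hinge (a point): mid-width point on the lid's hinge line, at x 95, y 0, z 124 mm in the cycler's frame. The hinge line runs along the cycler's y. Its axes turn with the lid, as those of lid_edge, which lies at x -173, z +24 mm in them. The outer face is flat, z = 24 mm.
- start_key (a joint): travel in m of the green start key, 0 = up, 0.005 = fully down. It is sprung: about 1.5 N to begin, 5 N fully down, and comes up when let go. It counts as pressed from 0.0035. It moves square to the sloping panel, but may be pressed straight down.
- start_key_top (a point): centre of the top face of the green start key, 22 x 22 mm, standing 8 mm out of the sloping panel, the left one of the two keys, at x -122, y -36, z 105 mm in the cycler's frame. z points out of the key, 24 degrees off vertical towards the front.
- stop_key (a joint): travel in m of the red stop key, same kind as the green one, 52 mm to the right of it; must stay up (0).
- stop_key_top (a point): centre of the top face of the red stop key (22 x 22 mm), at x = -122 mm, y = -88 mm, z = 105 mm in the cycler's frame.
- plate_pink: pink 96-well plate 85 x 128 x 14 mm, loose, lying in the recess of the cycler's block under the lid, 2 mm proud of the deck. Origin: centre of its underside, at x = -10 mm, y = 0, z = 100 mm in the cycler's frame.
- label_tape: yellow roll of tape lying flat, 80 mm across, 19 mm high, origin under its centre; bystander.
- petri_c: small petri dish, 60 mm across, 16 mm high, origin under its centre; bystander.
- film_box: white and purple carton 55 x 115 x 55 mm, origin under its centre; bystander.
- beaker_50: small glass beaker 50 mm across, 60 mm high, origin under its centre; bystander.
- pipette_200: pipette lying on its side in front, 61 x 251 x 28 mm, origin under its centre; bystander.
Mind the look-alikes: they are no part of the job. There is more than one size of the plate_pink; the one meant has the size given above.

How it is judged:
By the outcome, as a careful person would: the job done as asked, in the order asked, and still so for the second after the job is handed in, with the robot touching nothing.
It also fails if it takes over 45 s, if anything falls off the work surface, if the arm or the gripper's body presses on something with over 40 N, if the wrist force passes 120 N, or if a joint passes its speed limit or range.

### The arm

A 6-joint arm with a two-finger parallel gripper is mounted at the origin on a cart in front of the work surface, level with it; the furniture and walls round the work are solid. World frame = base frame: x ahead of the robot, y to its left, z up, the work surface at z = 0. Lengths are in mm, angles in rad, forces in N, time in s.
With the tool pointing down it reaches from about 275 to 1000 mm from the base axis. Payload 8.4 kg.
Tool frame: the origin (TCP) lies between the finger pads; the fingertips stand r.tips_ahead ahead of it and the grasp point (between the pads) lies 6 mm ahead of it (r.tips_ahead is the distance from the TCP to the fingertips, in mm); z points along the fingers, y is the line along which they close (so a half turn about z gives the same grasp; the last joint's range is limited). The gripper opens to 85 mm and grips with 20 to 120 N. Pads are 22 mm wide; open, the fingers measure 114 mm over their backs; the gripper's body (76 mm by 85 mm) begins 54 mm behind the grasp point. The pads swing forward as they close: fully open they stand 13 mm farther back than shut.
Start: joints at [-1.262, 0.353, 1.633, -0, 1.155, -0.002], TCP at [191.136, -595.059, 256.281] pointing down, gripper open.
Joint ranges: [-2.63, 2.63], [-0.92, 2.1], [0.06, 2.66], [-1.3, 4.44], [0, 2.69], [-3.02, 3.02]. Speed limits (rad/s): [2.22, 2.22, 2.79, 3.14, 3.14, 3.14].

### API

Orientations are given as [roll, pitch, yaw] about the fixed x, y, z axes, in that order (R = Rz(yaw) Ry(pitch) Rx(roll)).
In Python, from rig import r gives the robot as it stands.
- The arm moves only by the tool carry_out, never from a script. Its arguments are lists of equal length, an entry for each row: "delta_pos": the shift along the tool's x, y, z in m, a list of three; "rot": the turn, a rotation vector about the tool's x, y, z in degrees, a list of three. A call has 1 to 8 rows; each row is the pose to reach, as a shift and turn from the pose commanded when the call began, along the tool's axes at that moment; what a row does not reach only later rows make up. A row lasts 1/8 s, in which the tool goes at most 62.5 mm and 10.7 degrees, less where a joint would pass 70% of its speed; a pose out of reach is approached as far as the arm can. A call with a gripper value outside its range is refused whole. "claw" is the finger opening in m, from 0 to 0.0854, set as the call begins (left out, the last holds). The fingers move at their own pace and stop on an object; "grip_force" is the grip in N (left out, the last holds). Time passes only in rows, so rows that repeat a pose let the fingers close. It gives the time, the measured TCP pose, the force, the opening and the grip force at its end, in the units of the state.
- r.sense(): the state, without advancing time (a new reading comes with each control period).
- r.grab_frame(name): name is "scene" or "top" or "wrist"; returns the picture (480x640x3 uint8, blue, green, red); there is no depth.
- r.camera_info(name): a dict with "fx", "fy", "cx", "cy" (pixels), "pose" (4x4, takes a point from camera to world coordinates); the wrist camera has in their place "hand_eye" (4x4, takes a point from camera to tool coordinates, whose origin is the TCP and whose axes are the flange's). Camera axes: x right, y down, z forward; pixel columns grow to the right and rows downward; lengths in mm; the calibration is good to about 2 mm. A picture is of the moment at which its call begins: read the wrist's pose just before it. camera_info takes no time and is no camera call.
- r.sign_off(): hands the job in; it is judged then, once.
Trained networks look in the newest picture that a camera, given by its name, has taken for a name from the list of things; names that differ only in an ending like _2 or _b are one class to them, and where a whole thing is asked for, a point or a joint stands for the part that bears it (a point fixed in the world has none). Each returns a list of dicts, best first, with "p" (0 to 1); they miss things now and then, are a little off and sometimes report something else, mostly with a low value. They report only what shows in the picture. A call takes as long as a camera call. They do not tell look-alikes from the thing itself.
- r.recognise(thing, camera): "box" ([left, top, right, bottom] in pixels, round what is visible of it).
- r.cut_out(thing, camera): "mask" (480x640 bool, what is visible of it) and "box" ([left, top, right, bottom] in pixels, round what is visible of it).
The state is a dict: "clock": time; "qpos": joint angles; "qvel": joint speeds; "joint_efforts": joint torques, N m; "eef_pos": TCP position; "tcp_rot": TCP orientation; "contact_force": force on the tool from outside, world axes, zero at the start; "wrist_torque": the same for the moment, N m; "opening": opening from 0.0 (shut) to 1.0 (fully open); "grasp_force": force on a finger pad.
Only numpy, scipy, OpenCV 4.12 (cv2) and the standard library are available. Lean on these libraries where they do the work, as an engineer would, in place of code of your own. Each camera call takes 0.05 s, during which the arm holds its last target. There are 200 camera calls.

## Working session

There is one attempt and no reset: what is moved stays moved. The work goes in short steps, Python scripts to look and compute and a tool call to move; the robot and the scene stay as the last step left them, time stands still between calls to the robot, and variables do not carry over. Pictures are saved under pics/ and viewed, at most 10 in all, crops included, and the job is handed in when it is done.

Besides the shell and the picture viewer there is one more tool, called after "Call:" by a JSON object that holds its "api" and its "payload", one argument or row to a line. carry_out: Moves the arm, as the interface text tells. Its arguments: {"type":"object","properties":{"delta_pos":{"type":"array","items":{"type":"array","items":{"type":"number"}}},"rot":{"type":"array","items":{"type":"array","items":{"type":"number"}}},"claw":{"type":"number"},"grip_force":{"type":"number"}},"required":["delta_pos","rot"]}

```bash
mkdir -p pics; ls
python3 - <<'E'
from rig import r
import cv2,numpy as np
s=r.sense();print(s['clock'],s['eef_pos'],s['tcp_rot'],s['opening'],r.tips_ahead)
for n in("scene","top"):
    im=r.grab_frame(n);cv2.imwrite(f"pics/{n}0.png",im)
    c=r.camera_info(n);print(n,c['fx'],c['fy'],c['cx'],c['cy'],np.round(c['pose'],4).tolist())
    for t in("cycler","cycler_lid","start_key","stop_key","plate_pink"):
        print(t,[(np.round(d['box']).tolist(),round(d['p'],2)) for d in r.recognise(t,n)][:3])
print(np.round(r.camera_info("wrist")['hand_eye'],4).tolist())
E
```

```text
pics
0.0 [ 190.99976725 -594.62664904  255.54085942] [-3.14017771e+00 -1.10623612e-05  3.10752615e-01] 1.0039943370087985 25.0
scene 574.7914042158171 574.7914042158171 319.60388920716906 232.3956358422189 [[-0.8157, -0.4259, 0.3915, 56.7864], [-0.5785, 0.5998, -0.5528, 623.072], [0.0006, -0.6774, -0.7356, 999.6179], [0.0, 0.0, 0.0, 1.0]]
cycler [([241.0, 117.0, 400.0, 302.0], 0.61)]
cycler_lid []
start_key [([377.0, 219.0, 384.0, 225.0], 0.63)]
stop_key [([380.0, 202.0, 390.0, 209.0], 0.54)]
plate_pink [([298.0, 195.0, 348.0, 242.0], 0.66), ([208.0, 282.0, 249.0, 310.0], 0.58)]
top 559.7106181536452 559.7106181536452 321.38444007628135 240.62092664292825 [[-0.0113, -0.9826, 0.1853, 322.5219], [-0.9996, 0.0159, 0.0237, -57.8082], [-0.0263, -0.1849, -0.9824, 1262.6936], [0.0, 0.0, 0.0, 1.0]]
cycler [([281.0, 154.0, 426.0, 316.0], 0.85)]
cycler_lid [([282.0, 164.0, 411.0, 217.0], 0.63)]
start_key [([321.0, 210.0, 388.0, 260.0], 0.71), ([376.0, 276.0, 392.0, 288.0], 0.68)]
stop_key [([405.0, 269.0, 414.0, 282.0], 0.67), ([170.0, 231.0, 223.0, 263.0], 0.4)]
plate_pink [([232.0, 186.0, 266.0, 228.0], 0.72), ([321.0, 211.0, 385.0, 258.0], 0.66), ([404.0, 270.0, 415.0, 283.0], 0.54)]
[[0.0013, -0.949, -0.3153, 81.9719], [1.0, 0.0011, 0.0006, 0.6882], [-0.0002, -0.3153, 0.949, -116.1766], [0.0, 0.0, 0.0, 1.0]]
```

View pics/scene0.png

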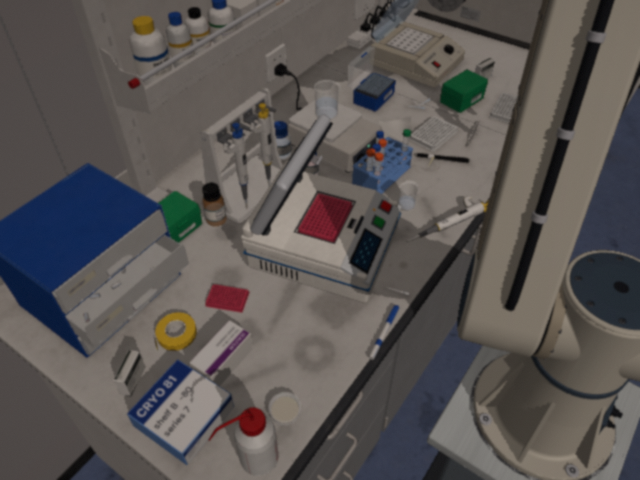

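View pics/top0.png

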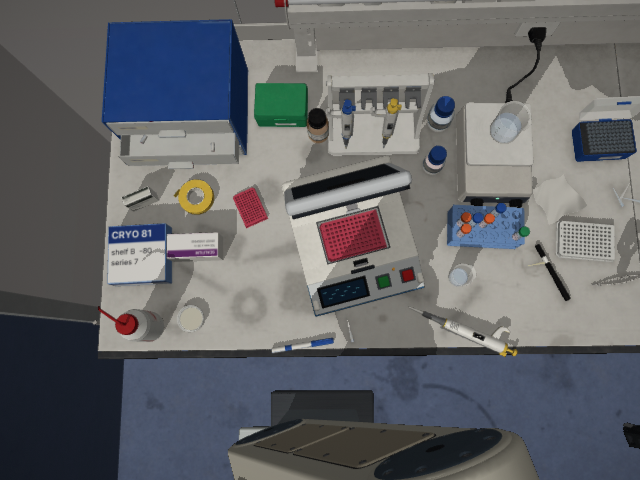

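The scene view shows the cycler with its lid raised at about (290,175), the pink plate in its block (325,217), the green key (379,222) and the red key (386,206). In the top view the lid is at (347,185), the plate (353,235), the green key (384,282) and the red key (408,275). The look-alikes for the plate are the small pink plate at top (250,207), which is off the instrument, and the white plate at (587,240). For the green key they are the green boxes at (280,104), and for the red key the red caps. I choose the plate and keys on the instrument.

```bash
cat > fit.py <<'E'
import cv2,numpy as np
from scipy.optimize import least_squares
from rig import r
def proj(n,P):
    c=r.camera_info(n);T=np.linalg.inv(c['pose']);p=np.atleast_2d(P)@T[:3,:3].T+T[:3,3]
    return np.c_[c['fx']*p[:,0]/p[:,2]+c['cx'],c['fy']*p[:,1]/p[:,2]+c['cy']]
def ray(n,uv):
    c=r.camera_info(n);d=c['pose'][:3,:3]@[(uv[0]-c['cx'])/c['fx'],(uv[1]-c['cy'])/c['fy'],1];return c['pose'][:3,3],d/np.linalg.norm(d)
def tri(a,b):
    A=np.zeros((3,3));B=np.zeros(3)
    for o,d in(a,b):
        M=np.eye(3)-np.outer(d,d);A+=M;B+=M@o
    return np.linalg.solve(A,B)
def cen(im,uv,hue,rad):
    h=cv2.cvtColor(im,cv2.COLOR_BGR2HSV).astype(int);dh=abs((h[...,0]-hue+90)%180-90)
    m=((dh<14)&(h[...,1]>110)&(h[...,2]>40)).astype(np.uint8)
    k=np.zeros_like(m);cv2.circle(k,uv,rad,1,-1);m&=k
    n,l,st,c=cv2.connectedComponentsWithStats(m);i=1+np.argmax(st[1:,4]);
    b=(l==i).astype(np.uint8);hull=cv2.convexHull(np.argwhere(b)[:,::-1].astype(np.int32));M=cv2.moments(hull)
    return np.array([M['m10']/M['m00'],M['m01']/M['m00']]),st[i].tolist()
def c2w(q,P):
    c,s=np.cos(q[2]),np.sin(q[2]);P=np.atleast_2d(P);return np.c_[q[0]+c*P[:,0]-s*P[:,1],q[1]+s*P[:,0]+c*P[:,1],P[:,2]]
def lid(a,P):  # lid_hinge-frame point -> cycler frame; open: front edge up
    P=np.atleast_2d(np.array(P,float));c,s=np.cos(a),np.sin(a)
    return np.c_[95+c*P[:,0]+s*P[:,2],P[:,1],124-s*P[:,0]+c*P[:,2]]
E
python3 - <<'E'
from fit import *
ob={'scene':[((379,222),65,9),((386,206),0,9),((325,217),172,45)],'top':[((384,282),65,11),((408,275),0,11),((353,235),172,45)]}
mod=np.array([[-122,-36,105],[-122,-88,105],[-10,0,114.]])
U={}
for n in ob:
    im=cv2.imread(f'pics/{n}0.png');U[n]=[]
    for o in ob[n]:
        c,st=cen(im,*o);U[n].append(c);print(n,np.round(c,1),st)
for i in range(3):print('tri',np.round(tri(ray('scene',U['scene'][i]),ray('top',U['top'][i])),1))
f=lambda q:np.concatenate([(proj(n,c2w(q,mod))-U[n]).ravel() for n in ob])
s=least_squares(f,[450,-100,0.]);print(np.round(s.x,4),np.round(s.fun,1));np.save('q.npy',s.x)
from itertools import product
for n in ob:
    im=cv2.imread(f'pics/{n}0.png')
    for a,col in((.95,(0,255,0)),(1.2,(0,0,255))):
        p=proj(n,c2w(s.x,lid(a,[[-175,118,24],[-175,-118,24],[-175,-118,-4],[-175,118,-4]])));cv2.polylines(im,[p.astype(np.int32)],True,col,1)
    u=proj(n,c2w(s.x,[[-20,0,120]]))[0].astype(int);cv2.imwrite(f'pics/{n}1.png',cv2.resize(im[max(0,u[1]-125):u[1]+75,u[0]-130:u[0]+130],None,fx=3,fy=3))
E
python3 -c "
import cv2,numpy as np
a=[cv2.imread(f'pics/{n}1.png') for n in('scene','top')]
cv2.imwrite('pics/both1.png',cv2.resize(np.hstack(a),(800,308),interpolation=cv2.INTER_AREA))"
```

```text
scene [378.6 221.3] [374, 217, 10, 10, 71]
scene [385.3 205.9] [380, 201, 11, 11, 86]
scene [325.2 217.3] [298, 194, 54, 48, 1665]
top [383.4 281.4] [378, 276, 12, 12, 116]
top [407.5 274.8] [402, 269, 12, 13, 118]
top [352.2 235.4] [320, 210, 67, 52, 2318]
tri [ 453.5 -158.4   94.2]
tri [ 466.8 -209.3   92.6]
tri [551.2 -95.3 101.4]
[ 5.58271e+02 -8.79833e+01  2.69000e-01] [ 0.6 -2.   0.3 -2.5 -0.4 -2.4 -1.   1.3 -1.1  0.9 -1.9  0.3]
```

View pics/top1.png

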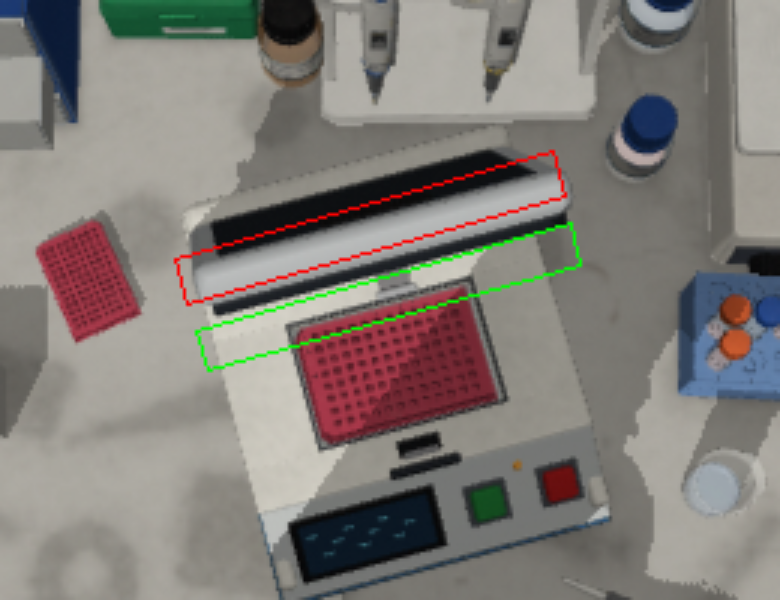

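View pics/scene1.png

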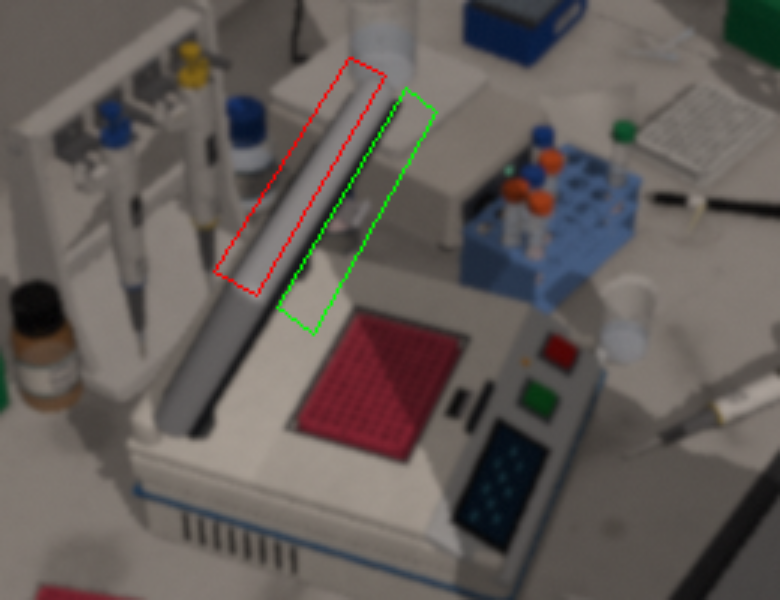

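Fitted cycler pose: (558, -88), yaw 0.269. The triangulated heights are about 11 mm low, so I'll refine the pose with the wrist camera from near. The lid angle is about 1.1. Next I move above the keys with the fingers shut.

Call:
{"api": "carry_out", "payload": {
  "delta_pos": [
    [0.02,-0.02,-0.04],
    [0.07,-0.065,-0.064],
    [0.115,-0.11,-0.064],
    [0.16,-0.155,-0.064],
    [0.205,-0.195,-0.064],
    [0.25,-0.24,-0.064],
    [0.295,-0.28,-0.064],
    [0.335,-0.32,-0.064]
  ],
  "rot": [
    [0,0,0],
    [0,0,2.4],
    [0,0,2.4],
    [0,0,2.4],
    [0,0,2.4],
    [0,0,2.4],
    [0,0,2.4],
    [0,0,2.4]
  ],
  "claw": 0.0
}}

```text
clock: 1.6
eef_pos: [412.4, -187.3, 320.7]
tcp_rot: [3.141, -0.001, 0.269]
contact_force: [0.6, -0.5, 0.2]
opening: -0.002
grasp_force: 0.0
```

Call:
{"api": "carry_out", "payload": {
  "delta_pos": [
    [0.037,-0.037,0],
    [0.037,-0.037,0],
    [0.037,-0.037,0]
  ],
  "rot": [
    [0,0,0],
    [0,0,0],
    [0,0,0]
  ]
}}

```text
clock: 1.98
eef_pos: [437.3, -143.7, 320.3]
tcp_rot: [3.141, 0.0, 0.27]
contact_force: [0.1, 0.3, -0.3]
opening: 0.003
grasp_force: 0.0
```

```bash
cat >> fit.py <<'E'
from scipy.spatial.transform import Rotation as R
def wpose():
    s=r.sense();T=np.eye(4);T[:3,:3]=R.from_euler('xyz',s['tcp_rot']).as_matrix();T[:3,3]=s['eef_pos'];return T@r.camera_info('wrist')['hand_eye'],s
def wproj(C,P):
    c=r.camera_info('wrist');T=np.linalg.inv(C);p=np.atleast_2d(P)@T[:3,:3].T+T[:3,3]
    return np.c_[c['fx']*p[:,0]/p[:,2]+c['cx'],c['fy']*p[:,1]/p[:,2]+c['cy']]
E
python3 - <<'E'
from fit import *
C,s=wpose();im=r.grab_frame('wrist');cv2.imwrite('pics/w1.png',im);np.save('C1.npy',C)
print(s['clock'],s['eef_pos'],s['tcp_rot'],s['opening'],r.tips_ahead,s['contact_force'])
q=np.load('q.npy');print(wproj(C,c2w(q,[[-122,-36,105],[-122,-88,105],[-10,0,114]])))
E
```

```text
1.975 [ 437.27642167 -143.72831588  320.29430172] [3.14122655e+00 3.28632165e-04 2.69983222e-01] 0.002917329222517561 25.0 [ 0.0736413   0.34857074 -0.28454293]
[[345.61400496 195.0451772 ]
 [412.00159979 195.18574772]
 [295.7307266   36.25515669]]
```

View pics/w1.png

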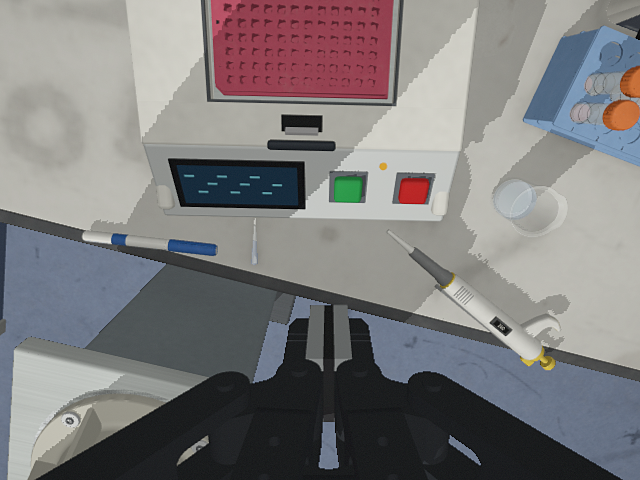

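The wrist view shows the green key at about (349,187), the red key (414,190), the plate's front edge at row 98, and the pipette and beaker at the right, clear of the work. Keys and plate match the description. I take a second wrist view from above the lid edge.

Call:
{"api": "carry_out", "payload": {
  "delta_pos": [
    [0,0,-0.035],
    [0.03,-0.005,-0.055],
    [0.075,-0.01,-0.055],
    [0.12,-0.015,-0.055],
    [0.16,-0.02,-0.055],
    [0.19,-0.02,-0.055],
    [0.19,-0.02,-0.055],
    [0.19,-0.02,-0.055]
  ],
  "rot": [
    [0,0,0],
    [0,0,0],
    [0,0,0],
    [0,0,0],
    [0,0,0],
    [0,0,0],
    [0,0,0],
    [0,0,0]
  ]
}}

```text
clock: 3.02
eef_pos: [614.4, -75.3, 375.0]
tcp_rot: [-3.141, 0.001, 0.267]
contact_force: [-0.2, 0.2, 0.3]
opening: 0.001
grasp_force: 0.0
```

Run:
```python
from fit import *
C,s=wpose();im=r.grab_frame('wrist');cv2.imwrite('pics/w2.png',im);np.save('C2.npy',C)
print(s['clock'],s['eef_pos'],s['tcp_rot'],s['contact_force'])
C1=np.load('C1.npy');im1=cv2.imread('pics/w1.png')
q=np.load('q.npy');K=np.array([[-122,-36,105],[-122,-88,105],[-10,0,114.]])
U1=[cen(im1,(349,187),65,25)[0],cen(im1,(414,190),0,25)[0]]
p2=wproj(C,c2w(q,K));print('pred2',p2)
U2=[]
for k,h,rad in((0,65,22),(1,0,22),(2,172,100)):
    try:c,st=cen(im,tuple(int(v) for v in p2[k]),h,rad);U2.append(c);print(c,st)
    except Exception as e:print(k,e);U2.append(None)
print('U1',U1)
c=r.camera_info('wrist')
def wr(C,uv):
    d=C[:3,:3]@[(uv[0]-c['cx'])/c['fx'],(uv[1]-c['cy'])/c['fy'],1];return C[:3,3],d/np.linalg.norm(d)
for i in range(2):
    if U2[i] is not None:print('tri',tri(wr(C1,U1[i]),wr(C,U2[i])))
obs=[(C1,U1[0],0),(C1,U1[1],1)]+[(C,U2[i],i) for i in range(3) if U2[i] is not None]
f=lambda q:np.concatenate([(wproj(X,c2w(q[:3],K[i]+[0,0,q[3]]))[0]-u) for X,u,i in obs]+[[q[3]/5]])
for k in(0,):
    z=least_squares(f,list(q)+[0]);print(np.round(z.x,3),np.round(z.fun,1))
np.save('q2.npy',z.x)
for a,col in((.95,(0,255,0)),(1.2,(0,0,255))):
    p=wproj(C,c2w(z.x[:3],lid(a,[[-175,118,24],[-175,-118,24]])));cv2.line(im,*[tuple(int(t) for t in v) for v in p],col,1)
cv2.imwrite('pics/w2d.png',im)
```

```text
3.025 [614.42846994 -75.25081372 374.99100531] [-3.14145397e+00  1.09780790e-03  2.67257004e-01] [-0.21799627  0.18159101  0.32057453]
pred2 [[359.6515939  361.62190354]
 [409.55289064 361.60157077]
 [324.70298291 264.77383739]]
0 attempt to get argmax of an empty sequence
[410.5987055  356.51510248] [399, 349, 24, 16, 327]
2 attempt to get argmax of an empty sequence
U1 [array([347.73593712, 188.98034881]), array([413.18885673, 190.42329957])]
tri [ 467.13201262 -206.25261646   99.81148137]
[ 5.63701e+02 -9.03350e+01  2.52000e-01 -3.95300e+00] [-0.2 -0.   0.2 -0.2 -0.   0.3 -0.8]
```

View pics/w2d.png

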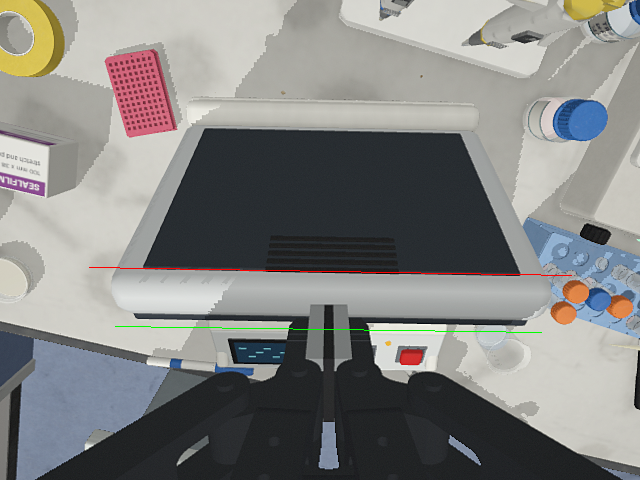

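The second wrist view shows the lid's outer face below the hand. Its rounded front edge is at rows 272–318, the rubber ribs are at (330,255), and the red key is at (411,356). The lid angle is about 1.03 and the hand is centred on its width. Next I drop in behind the lid edge.

Call:
{"api": "carry_out", "payload": {
  "delta_pos": [
    [0.022,0,0],
    [0.022,0,0.04],
    [0.022,0,0.077],
    [0.022,0,0.077]
  ],
  "rot": [
    [0,0,0],
    [0,0,0],
    [0,0,0],
    [0,0,0]
  ]
}}

```text
clock: 3.58
eef_pos: [634.2, -68.6, 296.0]
tcp_rot: [-3.14, 0.005, 0.268]
contact_force: [0.1, 0.4, 0.3]
opening: 0.001
grasp_force: 0.0
```

Call:
{"api": "carry_out", "payload": {
  "delta_pos": [
    [-0.02,0,0],
    [-0.031,0,0],
    [-0.04,0,0.004],
    [-0.05,0,0.009],
    [-0.05,0,0.009]
  ],
  "rot": [
    [0,0,0],
    [0,0,0],
    [0,0,0],
    [0,0,0],
    [0,0,0]
  ]
}}

```text
clock: 4.2
eef_pos: [587.4, -81.5, 289.0]
tcp_rot: [-3.141, 0.001, 0.269]
contact_force: [-0.2, -0.0, 0.3]
opening: -0.003
grasp_force: 0.0
```

Run:
```python
from fit import *
s=r.sense();print(s['clock'],s['eef_pos'],s['tcp_rot'],s['contact_force'],s['wrist_torque'])
cv2.imwrite('pics/w3.png',r.grab_frame('wrist'))
z=np.load('q2.npy');d=s['eef_pos']-np.array([*z[:2],0]);c,t=np.cos(z[2]),np.sin(z[2]);print('cyc',c*d[0]+t*d[1],c*d[1]-t*d[0],d[2])
```

```text
4.2 [587.3949937  -81.47688504 288.95274076] [-3.14130525e+00  1.06357199e-03  2.68610503e-01] [-0.1820762  -0.0279887   0.32100201] [ 0.00676973  0.01638835 -0.02473342]
cyc 25.154273282095843 2.6727716720673174 288.95274075527055
```

View pics/w3.png

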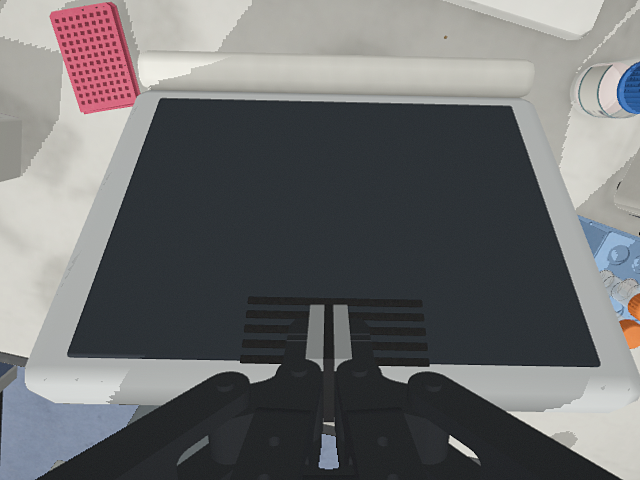

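The view shows the shut fingertips over the ribs (330,310–365) on the lid's outer face, with the tool clear behind the edge and no contact yet. I follow the lid's arc down.

Call:
{"api": "carry_out", "payload": {
  "delta_pos": [
    [-0.01,0,0.0065],
    [-0.02,0,0.0135],
    [-0.029,0,0.0215],
    [-0.038,0,0.03],
    [-0.046,0,0.039],
    [-0.053,0,0.049],
    [-0.053,0,0.049]
  ],
  "rot": [
    [0,0,0],
    [0,0,0],
    [0,0,0],
    [0,0,0],
    [0,0,0],
    [0,0,0],
    [0,0,0]
  ]
}}

```text
clock: 5.12
eef_pos: [536.3, -95.6, 239.2]
tcp_rot: [-3.141, 0.002, 0.269]
contact_force: [0.1, 0.9, 2.3]
opening: -0.003
grasp_force: 0.9
```

Run:
```python
from fit import *
s=r.sense();print(s['clock'],s['eef_pos'],s['contact_force'],s['wrist_torque'])
cv2.imwrite('pics/w4.png',r.grab_frame('wrist'))
z=np.load('q2.npy');d=s['eef_pos']-np.array([*z[:2],0]);c,t=np.cos(z[2]),np.sin(z[2]);print('cyc',c*d[0]+t*d[1],c*d[1]-t*d[0],d[2])
```

```text
5.125 [536.27754873 -95.56351002 239.24711584] [0.13648095 0.89870353 2.28094977] [ 0.09471952  0.0655027  -0.00914773]
cyc -27.860954552584023 1.7717716485807937 239.24711584418722
```

View pics/w4.png

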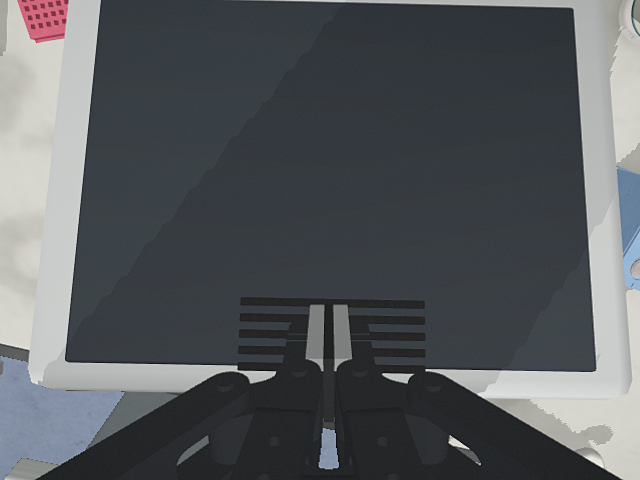

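The fingertips are now on the ribs and carry the lid down at 2–3 N. I continue towards the catch.

Call:
{"api": "carry_out", "payload": {
  "delta_pos": [
    [-0.006,0,0.01],
    [-0.012,0,0.021],
    [-0.0155,0,0.029],
    [-0.0185,0,0.036],
    [-0.021,0,0.043],
    [-0.023,0,0.05],
    [-0.023,0,0.05]
  ],
  "rot": [
    [0,0,0],
    [0,0,0],
    [0,0,0],
    [0,0,0],
    [0,0,0],
    [0,0,0],
    [0,0,0]
  ]
}}

```text
clock: 6.05
eef_pos: [515.0, -101.5, 190.1]
tcp_rot: [-3.142, 0.0, 0.269]
contact_force: [0.0, 0.3, 4.2]
opening: -0.0
grasp_force: 1.8
```

Call:
{"api": "carry_out", "payload": {
  "delta_pos": [
    [-0.001,0,0.004],
    [-0.002,0,0.007],
    [-0.002,0,0.01],
    [-0.002,0,0.01]
  ],
  "rot": [
    [0,0,0],
    [0,0,0],
    [0,0,0],
    [0,0,0]
  ]
}}

```text
clock: 6.55
eef_pos: [513.0, -102.1, 180.7]
tcp_rot: [3.142, 0.001, 0.269]
contact_force: [-2.1, -0.2, 6.1]
opening: 0.0
grasp_force: 3.3
```

Call:
{"api": "carry_out", "payload": {
  "delta_pos": [
    [0,0,0.002],
    [-0.001,0,0.004],
    [-0.001,0,0.005],
    [-0.001,0,0.005]
  ],
  "rot": [
    [0,0,0],
    [0,0,0],
    [0,0,0],
    [0,0,0]
  ]
}}

```text
clock: 7.05
eef_pos: [511.9, -102.3, 175.4]
tcp_rot: [-3.142, 0.001, 0.269]
contact_force: [-2.2, -0.3, 4.0]
opening: 0.003
grasp_force: 2.3
```

Call:
{"api": "carry_out", "payload": {
  "delta_pos": [
    [0,0,0.001],
    [0,0,0.002],
    [0,0,0.002]
  ],
  "rot": [
    [0,0,0],
    [0,0,0],
    [0,0,0]
  ]
}}

```text
clock: 7.42
eef_pos: [511.8, -102.4, 173.3]
tcp_rot: [-3.141, 0.001, 0.269]
contact_force: [-3.1, -0.9, 4.7]
opening: -0.003
grasp_force: 2.4
```

Call:
{"api": "carry_out", "payload": {
  "delta_pos": [
    [0,0,0.001],
    [0,0,0.002],
    [0,0,0.002]
  ],
  "rot": [
    [0,0,0],
    [0,0,0],
    [0,0,0]
  ]
}}

```text
clock: 7.8
eef_pos: [511.8, -102.4, 172.8]
tcp_rot: [3.142, 0.001, 0.269]
contact_force: [-9.8, 0.6, 22.6]
opening: -0.0
grasp_force: 11.5
```

Call:
{"api": "carry_out", "payload": {
  "delta_pos": [
    [0,0,0.001],
    [0,0,0.002],
    [0,0,0.002]
  ],
  "rot": [
    [0,0,0],
    [0,0,0],
    [0,0,0]
  ]
}}

```text
clock: 8.18
eef_pos: [511.8, -102.5, 172.5]
tcp_rot: [3.141, 0.001, 0.269]
contact_force: [-17.3, 1.3, 42.4]
opening: -0.001
grasp_force: 21.6
```

The hard stop was reached at the height expected for a shut lid (tip z about 148), after the force dipped past the catch. I retreat and look.

Call:
{"api": "carry_out", "payload": {
  "delta_pos": [
    [0,0,-0.01],
    [0,0,-0.04],
    [-0.01,0.005,-0.085],
    [-0.045,0.015,-0.09],
    [-0.075,0.02,-0.09],
    [-0.075,0.02,-0.09],
    [-0.075,0.02,-0.09]
  ],
  "rot": [
    [0,0,0],
    [0,0,0],
    [0,0,0],
    [0,0,0],
    [0,0,0],
    [0,0,0],
    [0,0,0]
  ]
}}

```text
clock: 9.05
eef_pos: [445.8, -141.5, 259.4]
tcp_rot: [3.141, -0.001, 0.268]
contact_force: [-0.4, -0.6, 0.1]
opening: 0.002
grasp_force: 0.0
```

Run:
```python
from fit import *
C,s=wpose();im=r.grab_frame('wrist');cv2.imwrite('pics/w5.png',im);np.save('C5.npy',C)
t=r.grab_frame('top');sc=r.grab_frame('scene')
print(s['clock'],s['eef_pos'],s['contact_force'])
z=np.load('q2.npy');K=np.array([[-122,-36,105],[-122,-88,105.]])
p=wproj(C,c2w(z[:3],K+[0,0,z[3]]));p0=wproj(C,c2w(z[:3],K));print(p,p0)
for k,h in((0,65),(1,0)):print(cen(im,tuple(int(v) for v in p[k]),h,25))
cv2.imwrite('pics/c5.png',np.hstack([cv2.resize(t[140:330,270:430],(400,475)),cv2.resize(sc[110:300,235:395],(400,475))]))
```

```text
9.05 [ 445.80961661 -141.51999894  259.38344909] [-0.44079831 -0.55766649  0.05922951]
[[351.08439453 220.94776749]
 [429.5927642  222.2883242 ]] [[351.39094911 222.58989793]
 [430.94532208 223.94648787]]
(array([351.16548592, 220.52297911]), [335, 206, 34, 30, 959])
(array([429.24232969, 222.37701508]), [411, 208, 38, 30, 998])
```

View pics/w5.png

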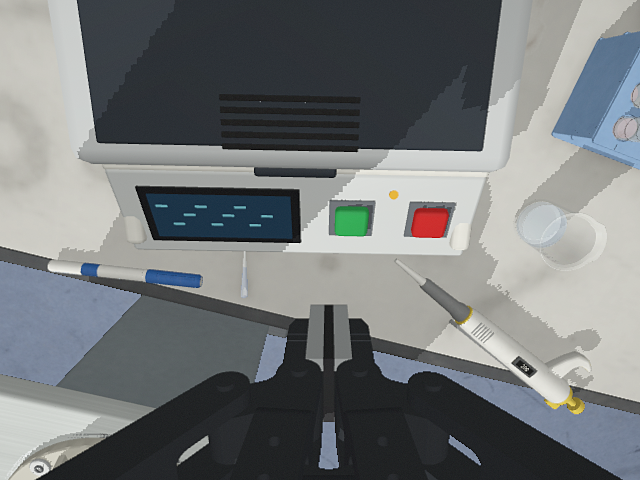

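View pics/c5.png

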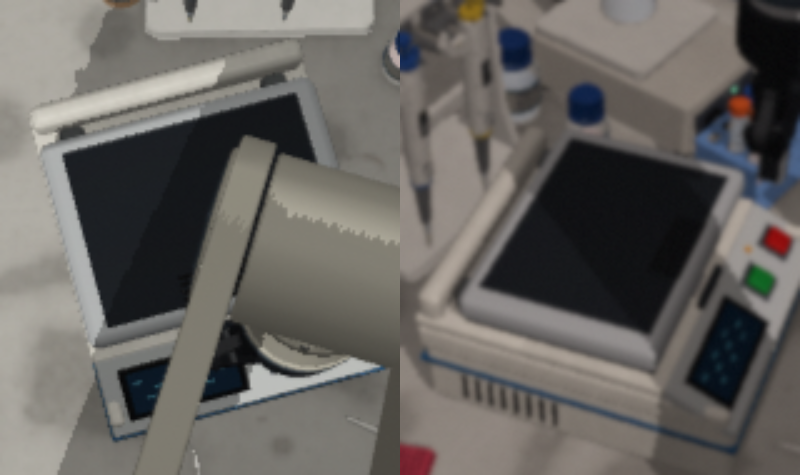

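The lid lies flat and shut by itself (wrist rows 0–170; both views agree). The green key is at (351,221), within 1 px of the prediction, the red key is at (429,222), and the screen is lit. I go above the green key with the tool square to the panel.

Call:
{"api": "carry_out", "payload": {
  "delta_pos": [
    [-0.003,0.004,0.02],
    [-0.006,0.008,0.05],
    [-0.009,0.012,0.08],
    [-0.0115,0.016,0.105],
    [-0.0115,0.016,0.118],
    [-0.0115,0.016,0.118]
  ],
  "rot": [
    [0,8,0],
    [0,16,0],
    [0,24,0],
    [0,24,0],
    [0,24,0],
    [0,24,0]
  ]
}}

```text
clock: 9.95
eef_pos: [438.1, -159.6, 140.2]
tcp_rot: [-3.139, -0.417, 0.268]
contact_force: [0.3, 0.2, -0.5]
opening: -0.001
grasp_force: 0.0
```

Run:
```python
from fit import *
C,s=wpose();im=r.grab_frame('wrist');cv2.imwrite('pics/w6.png',im)
T=C@np.linalg.inv(r.camera_info('wrist')['hand_eye']);tip=T[:3,3]+25*T[:3,2]
z=np.load('q2.npy');k=c2w(z[:3],[-122,-36,105])[0]
print(s['clock'],s['eef_pos'],s['tcp_rot'],s['contact_force'],'key in tool',T[:3,:3].T@(k-tip))
```

```text
9.95 [ 438.06191746 -159.63752252  140.20091317] [-3.13943435 -0.41718242  0.2679724 ] [ 0.25293542  0.24650856 -0.51456918] key in tool [ 1.22395696  0.55532121 14.04633707]
```

View pics/w6.png

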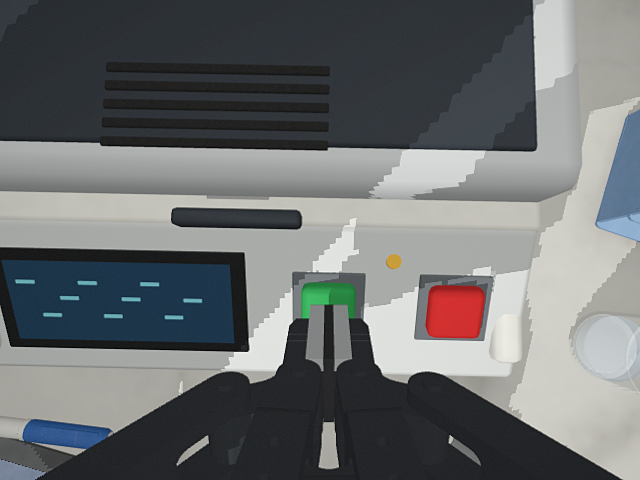

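The fingertips line up with the green key (329,305), well clear of the red key (455,310). I press along the tool.

Call:
{"api": "carry_out", "payload": {
  "delta_pos": [
    [0,0,0.008],
    [0.001,0,0.012],
    [0.001,0,0.015],
    [0.001,0,0.016],
    [0.001,0,0.016]
  ],
  "rot": [
    [0,0,0],
    [0,0,0],
    [0,0,0],
    [0,0,0],
    [0,0,0]
  ]
}}

```text
clock: 10.62
eef_pos: [445.8, -158.1, 127.3]
tcp_rot: [3.141, -0.419, 0.269]
contact_force: [0.4, 0.3, 3.4]
opening: 0.0
grasp_force: 1.5
```

Call:
{"api": "carry_out", "payload": {
  "delta_pos": [
    [0,0,0.001],
    [0,0,0.002],
    [0,0,0.002]
  ],
  "rot": [
    [0,0,0],
    [0,0,0],
    [0,0,0]
  ]
}}

```text
clock: 11.0
eef_pos: [446.5, -157.9, 125.4]
tcp_rot: [3.141, -0.419, 0.269]
contact_force: [1.1, 0.7, 4.7]
opening: 0.005
grasp_force: 2.3
```

Call:
{"api": "carry_out", "payload": {
  "delta_pos": [
    [0,0,0.001],
    [0,0,0.002],
    [0,0,0.002]
  ],
  "rot": [
    [0,0,0],
    [0,0,0],
    [0,0,0]
  ]
}}

```text
clock: 11.38
eef_pos: [447.0, -157.8, 124.6]
tcp_rot: [3.141, -0.42, 0.269]
contact_force: [-16.6, -2.1, 31.1]
opening: -0.002
grasp_force: 17.5
```

The key has bottomed: the force jumped from 5 N to a stop at about 35 N. I release along the tool and back away.

Call:
{"api": "carry_out", "payload": {
  "delta_pos": [
    [0,0,-0.01],
    [0,0,-0.04],
    [0,0,-0.08],
    [0,0,-0.12],
    [0,0,-0.12],
    [0,0,-0.12]
  ],
  "rot": [
    [0,0,0],
    [0,0,0],
    [0,0,0],
    [0,0,0],
    [0,0,0],
    [0,0,0]
  ]
}}

```text
clock: 12.12
eef_pos: [399.7, -170.3, 232.4]
tcp_rot: [-3.141, -0.418, 0.269]
contact_force: [0.1, 0.1, -0.7]
opening: 0.003
grasp_force: 0.0
```

Run:
```python
from fit import *
C,s=wpose();im=r.grab_frame('wrist');cv2.imwrite('pics/w7.png',im)
print(s['clock'],s['eef_pos'],s['contact_force'])
z=np.load('q2.npy');K=np.array([[-122,-36,105],[-122,-88,105.]])
p=wproj(C,c2w(z[:3],K+[0,0,z[3]]))
for k,h in((0,65),(1,0)):print(p[k],cen(im,tuple(int(v) for v in p[k]),h,28))
```

```text
12.125 [ 399.66617234 -170.31934812  232.38669868] [ 0.08883828  0.14651588 -0.69208809]
[327.9463239  235.77764699] (array([327.76024437, 236.15005215]), [311, 219, 35, 35, 1159])
[410.36908909 237.25366743] (array([409.78291917, 237.986004  ]), [392, 221, 37, 35, 1213])
```

View pics/w7.png

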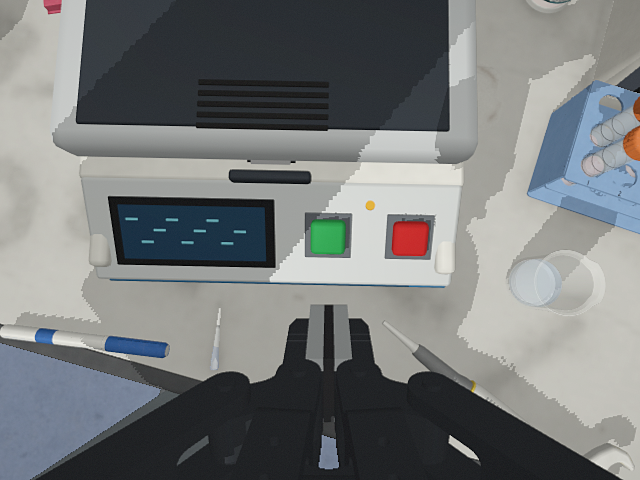

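The lid is still shut, and both keys are up: green (328,236), red (410,238). The robot touches nothing, so I hand in.

```bash
python3 -c "
from rig import r
print(r.sign_off())"
```

```text
the job is handed in; nothing more can be done
None
```

The lid was pushed past its catch and stays shut by itself, the green start key was pressed to its stop and came back up, the red key was not touched, and the job was handed in at about 12 s; I viewed 12 pictures, two over the limit of 10.

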